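# Bar the refilled spice jar and hold the carousel to the front for dating

## Task

I have just refilled the black-capped jar on the spice carousel and want to write the date on its cap, but its keeper bar still stands open. Swing that bar fully shut until it snaps behind its catch, then turn the carousel by the wooden handle on top until the black-capped jar faces straight to the worktop's front edge, and finish while gripping the handle so that the carousel stays still there: do not let go. Turn smoothly so that every jar stays standing in its seat, and leave the things lying round about alone.

Things in the scene. Friction and masses are not known exactly. Their poses are not given: they have to be found in the camera images.
- carousel_deck: Turning deck of the spice carousel: pale wooden disc 252 mm across, top 22 mm above the worktop (z = 0). Origin on the turning axis at worktop height, z up; +x points out through the middle of the black-capped jar's bay, +y is 90 degrees anticlockwise from above. Bays at +x, +y, -x, -y. Turns without end against about 0.14 N m of friction and stays where left.
- carousel_base: Fixed dark round foot under the deck, 184 mm across; origin on the turning axis at worktop height. Each bay on the deck has a wire seat ring 5 mm high, 72 mm from the axis, a C-shaped wire cradle open outwards that backs the jar 72 mm above the worktop, and a brass keeper bar across its outer side, 100 mm from the axis; three bars are shut and fixed, the black-capped jar's is open.
- handle (a point): Wooden grip on top of the centre column, fixed to the deck: rounded block 56 mm long (along deck x), 16 mm thick (along deck y), 34 mm high. This point is its centre, on the turning axis, 163 mm above the worktop (underside 146, top 180 mm). Its axes are the deck's.
- keeper_bar (a joint): Angle of the open keeper bar: 0 is shut against its stop, growing as it swings outwards (starts 0.5 to 1.2, stop at 1.4). Swings level with light friction (about 0.1 N at the tip), stays where left; a spring catch, met near 0.12 and passed at 0.07, takes about 1.6 N at the tip (3 N at mid bar) either way; behind it the bar snaps to 0.
- keeper_hinge (a point): Vertical hinge axis of that bar, at deck x = 100, y = -40 mm, at the bar's mid height, 78 mm above the worktop. The bar is 4 mm thick, 14 mm high (71 to 85 mm above the worktop), with an upright thumb tab in its plane, 15 mm wide, 59 mm from the hinge, reaching 101 mm above the worktop.
- keeper_tip (a point): Centre of the rolled free end of that bar, 76 mm from the hinge, 8 mm thick. Shut, the bar lies along deck +y with its tip at deck x = 100, y = +36 mm; at joint angle q the tip is at deck x = 100 + 76 sin q, y = -40 + 76 cos q mm.
- catch (a point): Middle of the grey catch housing (14 x 16 x 22 mm, top 89 mm above the worktop) on its post beside the shut tip, at deck x = 103, y = 55.5 mm; a sprung white roller looks out of it towards the tip.
- marked_seat (a point): Centre of the seat of the black-capped jar on the deck's top, at deck x = 72, y = 0, z = 22 mm.
- black_cap_jar: The marked spice jar: red and white with a black cap, the only black one on the carousel, 44 mm across, 85 mm tall, loose in its seat behind the open bar. Origin at the centre of its underside, z up along the jar.
- jar_b: Spice jar with red cap and green label, 45 mm across, 106 mm tall (top 128 mm above the worktop), in one of the other seats. Origin under its centre.
- jar_c: Spice jar with red cap and brown-red label, 45 mm across, 106 mm tall, in one of the other seats. Origin under its centre.
- jar_d: Second spice jar with red cap and green label, like jar_b, in one of the other seats. Origin under its centre.
- worktop_front (a point): A point on the worktop's front edge, 390 mm ahead of the robot's base; its axes are the world's. Straight to the front edge is the world's -x direction (at right angles to the edge), from wherever the carousel stands.
- tape_roll: Bystander: roll of tan tape lying flat, 98 mm across, 25 mm high.
- pen: Bystander: black pen lying flat, 145 mm long.
- scissors: Bystander: red-handled scissors lying flat, 199 mm long.
- teaspoon: Bystander: steel teaspoon lying flat, 138 mm long.
- mug: Bystander: white mug standing at the right, 82 mm across, 94 mm tall.

How it is judged:
By the outcome, as a careful person would: the job done as asked, in the order asked, and still so for the second after the job is handed in, while the arm keeps its last pose, push and grip.
It also fails if it takes over 48 s, if anything falls off the work surface, if the arm or the gripper's body presses on something with over 40 N, if the wrist force passes 120 N, or if a joint passes its speed limit or range.

## Robot

A 7-joint arm with a two-finger parallel gripper is mounted at the origin on a cart in front of the work surface, level with it; the furniture and walls round the work are solid. World frame = base frame: x ahead of the robot, y to its left, z up, the work surface at z = 0. Lengths are in mm, angles in rad, forces in N, time in s.
With the tool pointing down it reaches from about 400 to 900 mm from the base axis. Payload 5.5 kg.
Tool frame: the origin (TCP) lies at the very end of the fingers, on their centre line; the grasp point (between the pads) lies 19 mm behind it; z points along the fingers, y is the line along which they close (so a half turn about z gives the same grasp; the last joint's range is limited). The gripper opens to 92 mm and grips with 3 to 60 N. Pads are 19 mm wide; open, the fingers measure 130 mm over their backs; the gripper's body (75 mm by 190 mm) begins 47 mm behind the grasp point.
Start: joints at [-1.037, 0.501, -0.427, 1.55, 0.221, 1.138, -0.21], TCP at [173.838, 626.323, 226.729] pointing down, gripper open.
Joint ranges: [-2.88, 2.88], [-0.31, 2.03], [-1.54, 1.56], [0.2, 2.42], [-1.41, 4.55], [0.19, 2.02], [-2.57, 2.57]. Speed limits (rad/s): [2.57, 2.57, 3.14, 3.14, 3.14, 3.14, 3.14].

## Interface

Orientations are given as a rotation vector (axis times angle).
In Python, from station import ctrl gives the robot as it stands.
- The arm moves only by the tool move_arm, never from a script. Its argument "targets" is a list of rows, each a list of 5 numbers: the finger opening in cm, from 0 to 9.18, then the shift along the world's x, y, z in fractions of the full range, 1 being 80 cm, then the turn about the world's z in fractions of the full range, 1 being 4 rad. A call has 1 to 20 rows; each row is the pose to reach, as a shift and turn from the pose commanded when the call began; what a row does not reach only later rows make up. A row lasts 1/12 s, in which the tool goes at most 41.7 mm and 7.16 degrees, less where a joint would pass 70% of its speed; a pose out of reach is approached as far as the arm can. A call with a gripper value outside its range is refused whole. The fingers move at their own pace and stop on an object; the grip force is fixed at half the most. Time passes only in rows, so rows that repeat a pose let the fingers close. It gives the time, the measured TCP pose, the force, the opening and the grip force at its end, in the units of the state.
- ctrl.sense(): the state, without advancing time (a new reading comes with each control period).
- ctrl.snapshot(name): name is "scene" or "side" or "wrist"; returns a dict with "color" (384x512x3 uint8, red, green, blue), "depth" (384x512 float32, mm along the optical axis (not along the pixel's ray), 0 where there is no reading), "intrinsics" (3x3 intrinsics, pixels), "extrinsics" (4x4, takes a point from camera to world coordinates). Camera axes: x right, y down, z forward; pixel columns grow to the right and rows downward; lengths in mm; the calibration is good to about 2 mm. A picture is of the moment at which its call begins.
- ctrl.hand_in(): hands the job in; it is judged then, once.
The state is a dict: "clock": time; "joint_positions": joint angles; "qd": joint speeds; "effort": joint torques, N m; "ee_pos": TCP position; "ee_rot": TCP orientation; "ft_force": force on the tool from outside, world axes, zero at the start; "ft_torque": the same for the moment, N m; "opening": opening from 0.0 (shut) to 1.0 (fully open); "finger_force": force on a finger pad.
Only numpy, scipy, OpenCV 4.12 (cv2) and the standard library are available. Lean on these libraries where they do the work, as an engineer would, in place of code of your own. Each camera call takes 0.05 s, during which the arm holds its last target. There are 200 camera calls.

## Working session

There is one attempt and no reset: what is moved stays moved. The work goes in short steps, Python scripts to look and compute and a tool call to move; the robot and the scene stay as the last step left them, time stands still between calls to the robot, and variables do not carry over. Pictures are saved under pics/ and viewed, at most 10 in all, crops included, and the job is handed in when it is done.

Besides the shell and the picture viewer there is one more tool, called after "Emit:" as name(argument=value, ...) on one line, values as JSON. move_arm: Moves the arm, as the interface text tells. Its arguments: {"type":"object","properties":{"targets":{"type":"array","items":{"type":"array","items":{"type":"number"}}}},"required":["targets"]}

```bash
mkdir -p pics; cat > h.py <<'E'
import numpy as np, cv2
from station import ctrl
def snap(n):
    s=ctrl.snapshot(n); return s
def pts(s):
    K=s["intrinsics"];T=s["extrinsics"];d=s["depth"]
    v,u=np.mgrid[:d.shape[0],:d.shape[1]]
    P=np.stack([(u-K[0,2])/K[0,0]*d,(v-K[1,2])/K[1,1]*d,d],-1)
    W=P@T[:3,:3].T+T[:3,3]; W[d<=0]=np.nan
    return W
def onplane(s,u,v,z):
    K=s["intrinsics"];T=s["extrinsics"]
    r=T[:3,:3]@np.array([(u-K[0,2])/K[0,0],(v-K[1,2])/K[1,1],1.]);o=T[:3,3]
    return o+r*(z-o[2])/r[2]
def save(s,f): cv2.imwrite(f,s["color"][:,:,::-1])
E
python3 - <<'E'
from h import *
a=snap("scene");b=snap("side")
np.save("a.npy",a,allow_pickle=True);np.save("b.npy",b,allow_pickle=True)
im=np.vstack([a["color"],b["color"]])[:,:,::-1]
save(a,"pics/a.png");save(b,"pics/b.png")
for s in(a,b):print(s["extrinsics"].round(2).tolist(),s["intrinsics"].round(1).tolist())
st=ctrl.sense();print(st["clock"],st["ee_pos"],st["ee_rot"],st["opening"])
E
```

```text
[[0.8, -0.34, 0.5, 27.0], [-0.61, -0.42, 0.68, -838.23], [-0.02, -0.84, -0.54, 666.42], [0.0, 0.0, 0.0, 1.0]] [[357.0, 0.0, 253.3], [0.0, 357.0, 191.4], [0.0, 0.0, 1.0]]
[[-0.99, -0.09, 0.09, 445.5], [-0.12, 0.58, -0.8, 673.25], [0.02, -0.81, -0.59, 728.6], [0.0, 0.0, 0.0, 1.0]] [[369.0, 0.0, 258.0], [0.0, 369.0, 191.6], [0.0, 0.0, 1.0]]
0.1 [173.75825061 625.7058726  225.78081337] [-4.23947056e-01 -3.11258532e+00  2.64084432e-03] 0.9976991373365518
```

View pics/a.png

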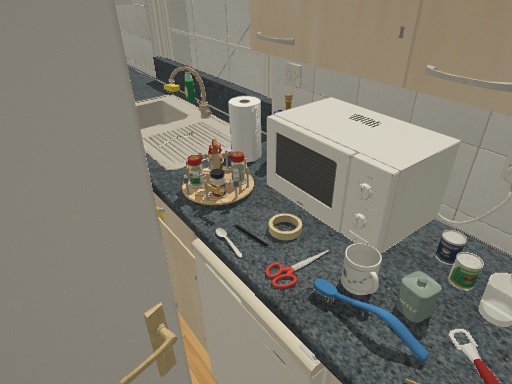

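View pics/b.png

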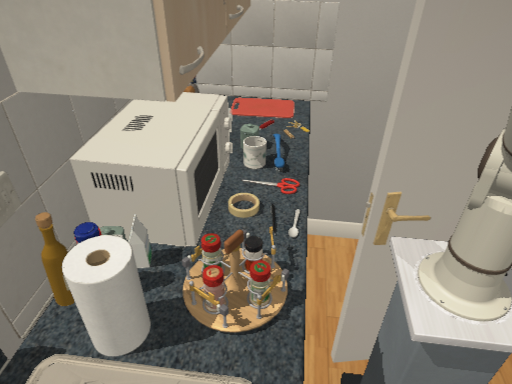

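Scene view: the carousel is at about (218,180), with the black cap at (218,175). Side view: deck at about (235,290), black cap at (254,243), handle at (234,240), and a brass bar near (272,240). Next I'll measure and zoom in.

```bash
python3 - <<'E'
from h import *
a=np.load("a.npy",allow_pickle=True).item();b=np.load("b.npy",allow_pickle=True).item()
A=cv2.resize(a["color"][130:215,165:275],(770,595),interpolation=cv2.INTER_CUBIC)
B=cv2.resize(b["color"][215:335,170:310],(700,600),interpolation=cv2.INTER_CUBIC)
cv2.imwrite("pics/a2.png",A[:,:,::-1]);cv2.imwrite("pics/b2.png",B[:,:,::-1])
W=pts(b);c=b["color"].astype(int)
# deck: points near z=22
m=(abs(W[...,2]-22)<5);m[:215]=0;m[335:]=0;m[:,:170]=0;m[:,310:]=0
wood=m&(c[...,0]>c[...,2]+40)
P=W[wood];print(len(P),np.median(P,0))
h=cv2.convexHull(P[:,:2].astype(np.float32))
print(cv2.minEnclosingCircle(h),P[:,2].mean())
for n,s in(("scene",a),("side",b)):
    W=pts(s);c=s["color"].astype(int)
    ctr=P[:,:2].mean(0)
    near=np.hypot(W[...,0]-ctr[0],W[...,1]-ctr[1])<150
    blk=near&(c.max(-1)<60)&(W[...,2]>85)
    Q=W[blk];print(n,"black",len(Q),np.median(Q,0),np.nanpercentile(Q[:,2],[5,95]) if len(Q) else 0,np.argwhere(blk).mean(0))
    hd=near&(W[...,2]>150)
    Q=W[hd];print("handle",len(Q),Q.mean(0),Q[:,2].max())
    if len(Q)>10:print(cv2.minAreaRect(Q[:,:2].astype(np.float32)))
    top=near&(W[...,2]>140)&(W[...,2]<150)
E
```

```text
3050 [549.54800995 153.69359625  22.11784352]
((562.3883056640625, 97.56898498535156), 125.38396453857422) 22.069139103805114
scene black 104 [523.30722102  20.14615024 104.59521458] [ 93.71411794 106.73160251] [173.5        217.06730769]
handle 67 [555.67017173  78.64215255 169.44307119] 179.68335831854142
((560.6336669921875, 87.62032318115234), (49.74645233154297, 15.18659782409668), 62.923954010009766)
side black 228 [525.75368887  39.41544418 107.10219215] [ 96.61410667 109.55543316] [243.63157895 253.23684211]
handle 283 [561.78211941 102.26971004 170.30794411] 182.4716420066742
((562.3828125, 96.92971801757812), (54.4874267578125, 16.715824127197266), 60.53596878051758)
```

View pics/a2.png

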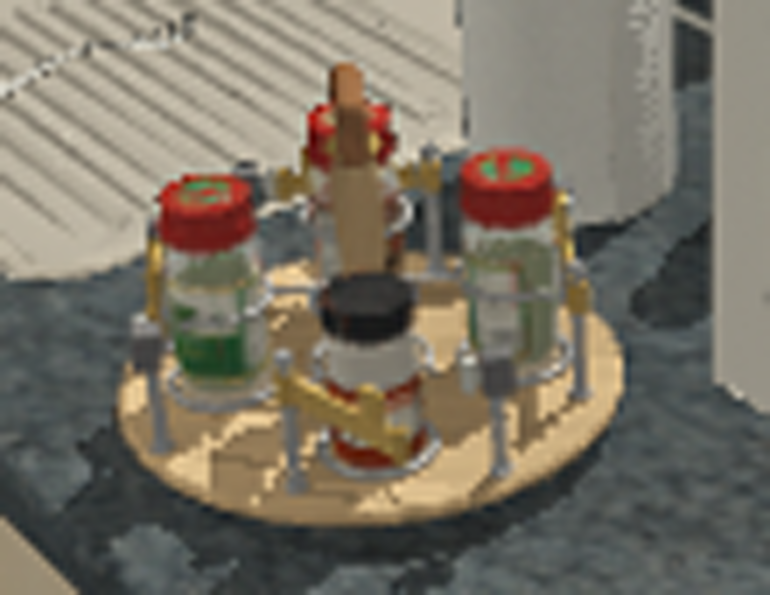

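View pics/b2.png

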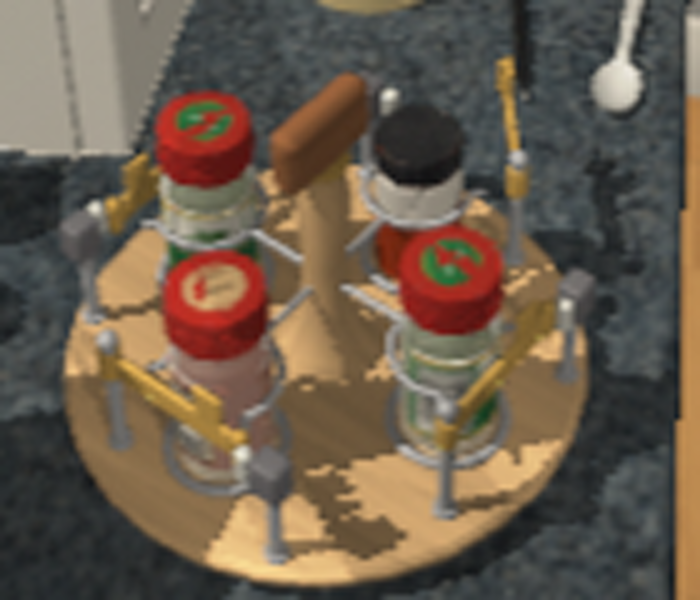

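Scene crop: the open bar runs from its hinge post at crop (285,375) to its tip at (400,445), with the tab at (372,395). Side crop: the tip is at (507,65) and the hinge at (516,165). The catch is beside the black jar at the right of the scene crop. Next, the bar angle and tip from two views.

```bash
python3 - <<'E'
from h import *
a=np.load("a.npy",allow_pickle=True).item();b=np.load("b.npy",allow_pickle=True).item()
c=np.array([562.4,97.2]);ph=np.radians(-119.5)
ex=np.array([np.cos(ph),np.sin(ph)]);ey=np.array([-ex[1],ex[0]])
H=c+100*ex-40*ey;print("hinge",H,"shut tip",c+100*ex+36*ey)
def ray(s,u,v):
    K=s["intrinsics"];T=s["extrinsics"];r=T[:3,:3]@np.array([(u-K[0,2])/K[0,0],(v-K[1,2])/K[1,1],1.]);return T[:3,3],r/np.linalg.norm(r)
def tri(p,q):
    o1,r1=ray(a,*p);o2,r2=ray(b,*q)
    t=np.linalg.lstsq(np.c_[r1,-r2],o2-o1,rcond=None)[0]
    x=o1+r1*t[0];y=o2+r2*t[1];return (x+y)/2,np.linalg.norm(x-y)
ca=lambda u,v:(165+(u+.5)/7-.5,130+(v+.5)/7-.5)
cb=lambda u,v:(170+(u+.5)/5-.5,215+(v+.5)/5-.5)
print("tip",onplane(a,*ca(403,445),78),tri(ca(403,445),cb(506,65)))
print("hinge",onplane(a,*ca(287,368),82),onplane(b,*cb(516,165),88),tri(ca(285,358),cb(517,157)))
print("handle top side",[onplane(b,*cb(u,v),180) for u,v in((350,78),(292,155))])
for n,s in(("scene",a),("side",b)):
    W=pts(s);C=cv2.cvtColor(s["color"],cv2.COLOR_RGB2HSV)
    d=W[...,:2]-c;x=d@ex;y=d@ey
    br=(C[...,0]>15)&(C[...,0]<32)&(C[...,1]>110)&(W[...,2]>65)&(W[...,2]<105)&(x>96)&(x<190)&(abs(y)<60)
    Q=np.c_[x[br],y[br],W[...,2][br]];print(n,Q[np.argsort(Q[:,0])].round(0).tolist())
    l=br&(W[...,2]<87);q=np.arctan2(x[l]-100,y[l]+40);print("q",np.median(q[np.hypot(x[l]-100,y[l]+40)>30]))
    hd=(np.hypot(d[...,0],d[...,1])<40)&(W[...,2]>174)
    Q=W[hd][:,:2]
    if len(Q)>9:
        w,V=np.linalg.eigh(np.cov(Q.T));print("handle yaw",np.degrees(np.arctan2(V[1,1],V[0,1])),Q.mean(0),len(Q))
E
```

```text
hinge [478.34341615  29.86137281] shut tip [544.49044904  -7.56281776]
tip [492.84039916 -51.998419    78.        ] (array([491.57264119, -54.12110841,  79.58707866]), np.float64(0.019152930162010084))
hinge [483.64657076  29.52252603  82.        ] [479.08453885  27.18584918  88.        ] (array([479.61558515,  24.18618377,  90.9205453 ]), np.float64(1.4281369162472466))
handle top side [array([551.63416568,  76.81316374, 180.        ]), array([567.80298485, 127.43172057, 180.        ])]
scene [[104.0, -41.0, 72.0], [104.0, -31.0, 82.0], [105.0, -40.0, 84.0], [106.0, -38.0, 69.0], [107.0, -35.0, 77.0], [107.0, -41.0, 70.0], [108.0, -38.0, 74.0], [109.0, -35.0, 71.0], [110.0, -37.0, 83.0], [111.0, -38.0, 80.0], [111.0, -35.0, 76.0], [112.0, -40.0, 84.0], [112.0, -31.0, 83.0], [113.0, -34.0, 84.0], [113.0, -32.0, 76.0], [113.0, -32.0, 73.0], [114.0, -31.0, 81.0], [114.0, -29.0, 73.0], [115.0, -29.0, 70.0], [118.0, -28.0, 79.0], [118.0, -25.0, 83.0], [120.0, -28.0, 84.0], [121.0, -26.0, 73.0], [122.0, -25.0, 78.0], [122.0, -23.0, 70.0], [123.0, -23.0, 75.0], [123.0, -25.0, 82.0], [124.0
[... 2038 characters left out ...]
.0], [124.0, -17.0, 88.0], [125.0, -17.0, 83.0], [129.0, -14.0, 85.0], [130.0, -17.0, 83.0], [132.0, -12.0, 86.0], [132.0, -15.0, 84.0], [133.0, -11.0, 88.0], [136.0, -12.0, 83.0], [137.0, -8.0, 87.0], [141.0, -5.0, 93.0], [141.0, -5.0, 85.0], [141.0, -5.0, 99.0], [142.0, -4.0, 95.0], [143.0, -4.0, 87.0], [143.0, -4.0, 101.0], [143.0, -1.0, 89.0], [144.0, -1.0, 81.0], [144.0, -3.0, 103.0], [144.0, -0.0, 84.0], [146.0, 1.0, 89.0], [147.0, 2.0, 91.0], [148.0, 3.0, 97.0], [149.0, 1.0, 101.0], [149.0, 4.0, 92.0], [149.0, 1.0, 104.0], [150.0, 5.0, 98.0], [156.0, 11.0, 73.0], [156.0, 11.0, 83.0], [158.0, 12.0, 74.0]]
q 0.8425707791726074
handle yaw 61.17001480631462 [562.48051166  99.03729818] 131
```

```bash
cat > path.py <<'E'
import numpy as np
c=np.array([562.4,97.2]);ph=np.radians(-119.3)
ex=np.array([np.cos(ph),np.sin(ph)]);ey=np.array([-ex[1],ex[0]])
def pose(q,r,off):
    d=np.array([100+r*np.sin(q)+off*np.cos(q),-40+r*np.cos(q)-off*np.sin(q)])
    return c+d[0]*ex+d[1]*ey, ph+np.pi/2-q   # world xy, yaw of tool y
E
python3 - <<'E'
from path import *
from scipy.spatial.transform import Rotation as R
y=R.from_rotvec([-.423947,-3.112585,.00264]).as_matrix()[:,1];y0=np.arctan2(y[1],y[0]);print("yaw0",y0)
p,w=pose(.88,52,35);print("pre",(p-[173.84,626.32])/10,w-y0,p)
for q in np.r_[np.arange(.88,.05,-.08),.0,-.04]:
    P,W=pose(q,52,12);print(round(q,2),((P-p)/10).round(2),round(W-w,3))
E
```

```text
yaw0 1.3000540841138566
pre [ 27.95803944 -65.41628247] -2.691435554948195 [453.42039437 -27.8428247 ]
0.88 [2.26 0.41] 0.0
0.8 [2.69 0.41] 0.08
0.72 [3.12 0.44] 0.16
0.64 [3.54 0.5 ] 0.24
0.56 [3.95 0.6 ] 0.32
0.48 [4.36 0.73] 0.4
0.4 [4.75 0.9 ] 0.48
0.32 [5.13 1.09] 0.56
0.24 [5.5  1.31] 0.64
0.16 [5.84 1.57] 0.72
0.08 [6.16 1.85] 0.8
0.0 [6.46 2.15] 0.88
-0.04 [6.6  2.31] 0.92
```

Units first: shifts go in shares of 80 cm and turns go in shares of 4 rad. So -65.4 cm is -0.8175, -63 cm is -0.7875, -2.26 rad is -0.565.

Emit:
move_arm(targets=[[0, 0.0625, -0.0375, 0.0125, -0.025], [0, 0.1125, -0.075, 0.025, -0.055], [0, 0.1625, -0.125, 0.0375, -0.085], [0, 0.2, -0.175, 0.0375, -0.115], [0, 0.225, -0.225, 0.0375, -0.145], [0, 0.25, -0.275, 0.0375, -0.175], [0, 0.2625, -0.325, 0.0375, -0.205], [0, 0.275, -0.375, 0.0375, -0.235], [0, 0.2875, -0.425, 0.0375, -0.265], [0, 0.3, -0.475, 0.0375, -0.295], [0, 0.3125, -0.525, 0.0375, -0.325], [0, 0.3125, -0.5625, 0.0375, -0.355], [0, 0.325, -0.6, 0.0375, -0.385], [0, 0.325, -0.6375, 0.0375, -0.415], [0, 0.3375, -0.675, 0.0375, -0.445], [0, 0.3375, -0.7125, 0.025, -0.475], [0, 0.3438, -0.75, 0.025, -0.505], [0, 0.35, -0.7875, 0.025, -0.535], [0, 0.35, -0.8175, 0.025, -0.565], [0, 0.35, -0.8175, 0.025, -0.595]])

```text
clock: 1.77
ee_pos: [453.4, -33.5, 246.6]
ee_rot: [3.051, 0.742, -0.001]
ft_force: [0.1, 0.4, 0.3]
opening: 0.007
finger_force: 0.0
```

To row units: -17.3 cm is -0.2163, -16.5 cm is -0.2063, -0.31 rad is -0.0775.

Emit:
move_arm(targets=[[0, 0, 0, -0.0125, -0.03], [0, 0, 0, -0.0375, -0.06], [0, 0, 0, -0.075, -0.0775], [0, 0, 0, -0.1125, -0.0775], [0, 0, 0, -0.15, -0.0775], [0, 0, 0, -0.1813, -0.0775], [0, 0, 0, -0.2063, -0.0775], [0, 0, 0, -0.2163, -0.0775], [0, 0, 0, -0.2163, -0.0775], [0, 0, 0, -0.2163, -0.0775]])

```text
clock: 2.6
ee_pos: [453.9, -27.8, 73.9]
ee_rot: [3.129, 0.283, -0.001]
ft_force: [0.4, -0.0, 0.2]
opening: 0.002
finger_force: 0.0
```

```bash
python3 - <<'E'
from h import *
w=snap("wrist");b=snap("side")
x=cv2.resize(b["color"][195:315,190:310],(500,500));im=np.hstack([cv2.resize(w["color"],(300,225)),np.zeros((225,0,3),np.uint8)])
save({"color":np.hstack([cv2.copyMakeBorder(im,0,275,0,0,0),x])},"pics/c.png");s=ctrl.sense();print(s["ee_pos"],s["ft_force"],s["joint_positions"])
E
```

```text
[455.00376796 -27.73088996  74.9318494 ] [ 0.58455548 -0.07111437  0.32364849] [-0.21747223  0.36778195  0.25522576  2.16202877 -0.15580327  0.62615552
 -1.24230247]
```

View pics/c.png

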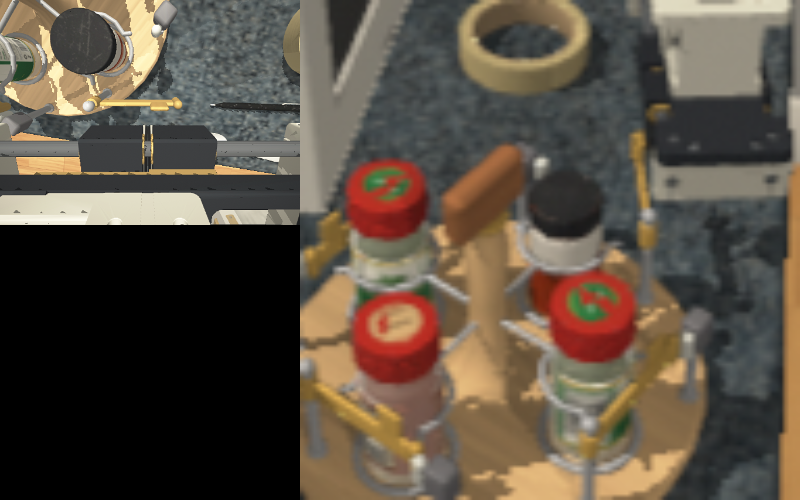

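The wrist view shows the bar parallel to the fingers, with the hinge knob at (88,104), the tip at (180,103) and the fingers centred at (148,150). The side view shows the jars undisturbed. Now I'll sweep the bar shut.

To row units: 6.15 cm is 0.0769, 6 cm is 0.075, 0.08 rad is 0.02.

Emit:
move_arm(targets=[[0, 0.015, 0.0025, 0, 0], [0, 0.0275, 0.005, 0, 0], [0, 0.0338, 0.0051, 0, 0.02], [0, 0.0388, 0.0055, 0, 0.04], [0, 0.0438, 0.0063, 0, 0.06], [0, 0.0494, 0.0075, 0, 0.08], [0, 0.0544, 0.0091, 0, 0.1], [0, 0.0594, 0.0113, 0, 0.12], [0, 0.0638, 0.0138, 0, 0.14], [0, 0.0688, 0.0163, 0, 0.16], [0, 0.0713, 0.0181, 0, 0.17], [0, 0.0731, 0.0196, 0, 0.18], [0, 0.075, 0.0213, 0, 0.19], [0, 0.0769, 0.0231, 0, 0.2], [0, 0.0769, 0.0231, 0, 0.2]])

```text
clock: 3.95
ee_pos: [516.4, -9.5, 74.8]
ee_rot: [2.769, 1.481, 0.002]
ft_force: [-0.2, -2.7, 1.2]
opening: -0.001
finger_force: 1.4
```

To row units: 0.32 cm is 0.004, 0.3 cm is 0.0038, 0.08 rad is 0.02.

Emit:
move_arm(targets=[[0, 0.0013, 0.0013, 0, 0.0075], [0, 0.0025, 0.0025, 0, 0.0125], [0, 0.0031, 0.0031, 0, 0.0175], [0, 0.0038, 0.004, 0, 0.02], [0, 0.0038, 0.004, 0, 0.02]])

```text
clock: 4.37
ee_pos: [517.7, -9.2, 74.4]
ee_rot: [2.709, 1.586, -0.004]
ft_force: [-5.2, -8.2, 6.4]
opening: 0.002
finger_force: 4.8
```

```bash
python3 - <<'E'
from h import *
w=snap("wrist");b=snap("side")
x=cv2.resize(b["color"][195:315,190:310],(400,400));
save({"color":np.hstack([cv2.copyMakeBorder(w["color"][:300,112:512],0,100,0,0,0),x])},"pics/d.png");s=ctrl.sense();print(s["ee_pos"],s["ft_force"])
E
```

```text
[517.62582629  -9.19036956  74.35708945] [-5.13766639 -8.21227421  6.79093029]
```

View pics/d.png

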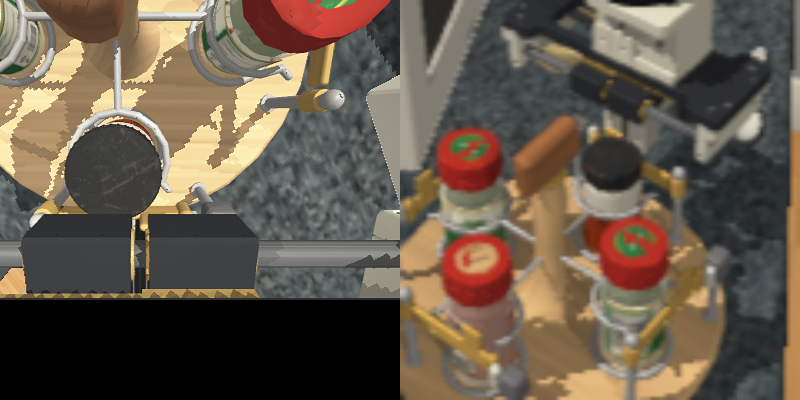

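The wrist view shows the bar tip at (185,207) next to the catch at (205,197), with about 10 N against what looks like the stop. I'll back off and verify.

To row units: 8 cm is 0.1, 6 cm is 0.075.

Emit:
move_arm(targets=[[0, -0.0063, -0.0113, 0, 0], [0, -0.015, -0.0275, 0, 0], [0, -0.025, -0.045, 0, 0], [0, -0.0375, -0.0675, 0, 0], [0, -0.0375, -0.0675, 0.0375, 0], [0, -0.0375, -0.0675, 0.075, 0], [0, -0.0375, -0.0675, 0.1, 0], [0, -0.0375, -0.0675, 0.1, 0]])

```text
clock: 5.13
ee_pos: [492.1, -60.0, 158.4]
ee_rot: [2.706, 1.587, 0.013]
ft_force: [1.1, -0.2, 0.6]
opening: 0.004
finger_force: 0.0
```

```bash
python3 - <<'E'
from h import *
from path import *
w=snap("wrist");save(w,"pics/e.png");W=pts(w);C=cv2.cvtColor(w["color"],cv2.COLOR_RGB2HSV)
d=W[...,:2]-c;x=d@ex;y=d@ey
br=(C[...,0]>15)&(C[...,0]<32)&(C[...,1]>110)&(W[...,2]>72)&(W[...,2]<105)&(x>90)&(x<190)&(abs(y)<60)
Q=np.c_[x,y][0:0] if 0 else np.c_[x[br],y[br]]
print(len(Q),np.polyfit(Q[:,1],Q[:,0],1))
for a in range(-45,46,10):
    s=abs(Q[:,1]-a)<5;print(a,s.sum(),Q[s,0].mean().round(1) if s.any() else 0)
hd=(np.hypot(x,y)<45)&(W[...,2]>172);P=W[hd]
if len(P)>20:print("handle",cv2.minAreaRect(P[:,:2].astype(np.float32)),P[:,2].max(),len(P))
s=ctrl.sense();print(s["ee_pos"],s["ee_rot"],s["ft_force"])
E
```

```text
579 [3.46061742e-04 1.02339483e+02]
-45 0 0
-35 85 102.4
-25 59 102.1
-15 78 102.2
-5 71 102.3
5 57 102.7
15 57 102.5
25 61 102.3
35 102 102.3
45 9 101.8
[490.84746804 -59.83528859 156.40829038] [2.70679063 1.58831791 0.00927732] [ 0.55821288  0.2497054  -0.18690699]
```

View pics/e.png

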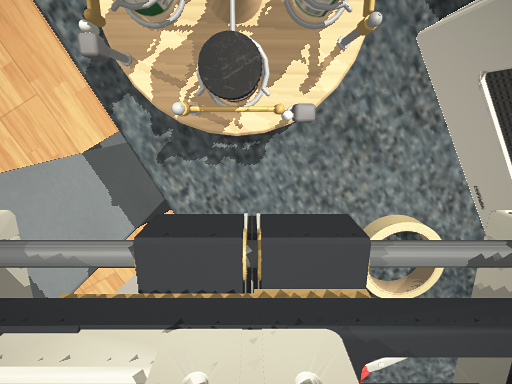

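The bar lies parallel to deck y from (178,108) to (281,108), tucked beside the catch at (303,112), so it is shut. The jar is standing. Now the handle.

To row units: 15.7 cm is 0.1963, 14.8 cm is 0.185.

Emit:
move_arm(targets=[[5, 0, 0, 0.0375, 0], [5, 0, 0, 0.0875, 0], [5, 0.0125, 0.025, 0.1, 0], [5, 0.0313, 0.0625, 0.1, 0], [5, 0.05, 0.1063, 0.1, 0], [5, 0.0688, 0.15, 0.1, 0], [5, 0.0875, 0.185, 0.1, 0], [5, 0.0925, 0.1963, 0.1, 0], [5, 0.0925, 0.1963, 0.1, 0], [5, 0.0925, 0.1963, 0.1, 0]])

```text
clock: 6.02
ee_pos: [561.5, 96.7, 232.4]
ee_rot: [-2.709, -1.591, 0.004]
ft_force: [-0.9, -1.2, -0.0]
opening: 0.543
finger_force: 0.0
```

```bash
python3 - <<'E'
from h import *
from path import *
s=ctrl.sense();print(s["ee_pos"],s["opening"])
for n in("wrist","side"):
    w=snap(n);W=pts(w);C=cv2.cvtColor(w["color"],cv2.COLOR_RGB2HSV)
    d=W[...,:2]-c
    hd=(np.hypot(d[...,0],d[...,1])<45)&(W[...,2]>165)&(W[...,2]<184)&(C[...,1]>70)&(C[...,0]<25);P=W[hd]
    print(n,len(P))
    if len(P)>20:print("handle",cv2.minAreaRect(P[:,:2].astype(np.float32)),P[:,2].max())
    if n=="side":save({"color":cv2.resize(w["color"][150:310,170:330],(600,600))},"pics/f.png")
E
```

```text
[561.53482334  96.74024594 232.41691297] 0.5432194905878812
wrist 1402
handle ((563.1397705078125, 95.40922546386719), (54.57551193237305, 15.83984088897705), 60.6961784362793) 182.4200977726742
side 189
handle ((562.1425170898438, 97.52027130126953), (53.580562591552734, 15.680864334106445), 58.525733947753906) 181.56765658702204
```

View pics/f.png

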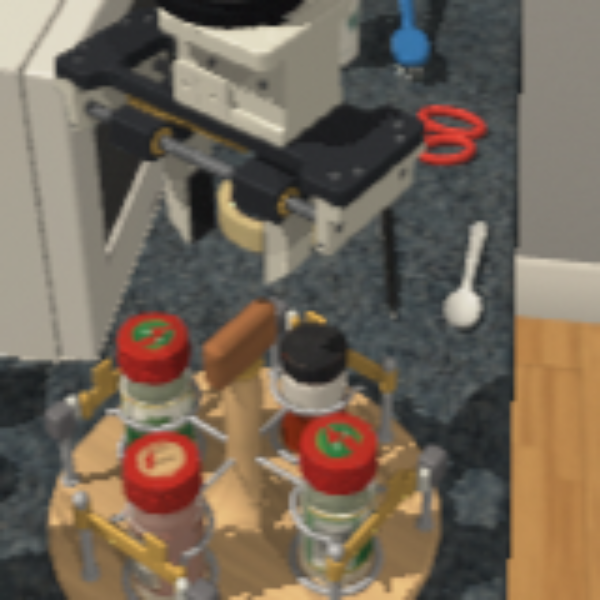

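The fingers straddle the line of the handle at (240,345), and all jars are standing. I'll check clearance to the microwave before descending.

```bash
python3 - <<'E'
from h import *
a=np.load("a.npy",allow_pickle=True).item();b=np.load("b.npy",allow_pickle=True).item()
for s in(a,b):
    W=pts(s);r=np.hypot(W[...,0]-562.4,W[...,1]-97.2);m=(W[...,2]>140)&(r>60)&(W[...,0]>480)
    for lo in range(-180,180,30):
        t=np.degrees(np.arctan2(W[...,1]-97.2,W[...,0]-562.4));k=m&(t>=lo)&(t<lo+30)&(r<300)
        if k.sum()>3:i=np.argmin(np.where(k,r,1e9));print(lo,r.flat[i].round(),W.reshape(-1,3)[i].round())
E
```

```text
-90 184.0 [654. -63. 501.]
-60 132.0 [676.  31. 519.]
-30 129.0 [676.  37. 471.]
0 200.0 [739. 191. 226.]
30 200.0 [731. 206. 205.]
-90 185.0 [654. -64. 499.]
-60 132.0 [676.  31. 512.]
-30 125.0 [676.  44. 480.]
0 208.0 [745. 197. 228.]
30 206.0 [734. 210. 223.]
```

To row units: -8.6 cm is -0.1075, -8.4 cm is -0.105.

Emit:
move_arm(targets=[[5, 0.0013, 0, -0.0188, 0], [5, 0.0013, 0, -0.0438, 0], [5, 0.0013, 0, -0.0688, 0], [5, 0.0013, 0, -0.0913, 0], [5, 0.0013, 0, -0.105, 0], [5, 0.0013, 0, -0.1075, 0], [5, 0.0013, 0, -0.1075, 0], [3, 0.0013, 0, -0.1075, 0], [2, 0.0013, 0, -0.1075, 0], [1, 0.0013, 0, -0.1075, 0], [0, 0.0013, 0, -0.1075, 0], [0, 0.0013, 0, -0.1075, 0], [0, 0.0013, 0, -0.1075, 0], [0, 0.0013, 0, -0.1075, 0], [0, 0.0013, 0, -0.1075, 0]])

```text
clock: 7.37
ee_pos: [563.9, 97.0, 148.1]
ee_rot: [2.71, 1.589, 0.002]
ft_force: [-0.0, -1.1, 1.8]
opening: 0.17
finger_force: 30.0
```

To row units: -0.7 rad is -0.175.

Emit:
move_arm(targets=[[0, 0, 0, 0, -0.0025], [0, 0, 0, 0, -0.0075], [0, 0, 0, 0, -0.015], [0, 0, 0, 0, -0.025], [0, 0, 0, 0, -0.0363], [0, 0, 0, 0, -0.0475], [0, 0, 0, 0, -0.0588], [0, 0, 0, 0, -0.07], [0, 0, 0, 0, -0.0813], [0, 0, 0, 0, -0.0925], [0, 0, 0, 0, -0.1038], [0, 0, 0, 0, -0.115], [0, 0, 0, 0, -0.1263], [0, 0, 0, 0, -0.1375], [0, 0, 0, 0, -0.1488], [0, 0, 0, 0, -0.1588], [0, 0, 0, 0, -0.1663], [0, 0, 0, 0, -0.1713], [0, 0, 0, 0, -0.1738], [0, 0, 0, 0, -0.175]])

```text
clock: 9.03
ee_pos: [565.0, 95.6, 148.1]
ee_rot: [3.09, 0.559, 0.004]
ft_force: [4.7, -3.4, 0.7]
opening: 0.174
finger_force: 30.0
```

To row units: -0.36 rad is -0.09.

Emit:
move_arm(targets=[[0, 0, 0, 0, -0.0025], [0, 0, 0, 0, -0.0075], [0, 0, 0, 0, -0.015], [0, 0, 0, 0, -0.025], [0, 0, 0, 0, -0.035], [0, 0, 0, 0, -0.045], [0, 0, 0, 0, -0.055], [0, 0, 0, 0, -0.065], [0, 0, 0, 0, -0.0738], [0, 0, 0, 0, -0.0813], [0, 0, 0, 0, -0.0863], [0, 0, 0, 0, -0.0888], [0, 0, 0, 0, -0.09], [0, 0, 0, 0, -0.09], [0, 0, 0, 0, -0.09]])

```text
clock: 10.28
ee_pos: [565.2, 94.7, 148.2]
ee_rot: [3.14, -0.004, 0.005]
ft_force: [4.3, -4.8, 0.1]
opening: 0.175
finger_force: 30.0
```

```bash
python3 - <<'E'
from h import *
c=np.array([562.4,97.2])
s=ctrl.sense();print(s["ee_pos"],s["ee_rot"],s["ft_force"])
pc=[]
for n in("wrist","side","scene"):
    w=snap(n);W=pts(w);C=cv2.cvtColor(w["color"],cv2.COLOR_RGB2HSV)
    pc.append(cv2.resize(w["color"],(400,300)))
    d=W[...,:2]-c;r=np.hypot(d[...,0],d[...,1])
    br=(C[...,0]>15)&(C[...,0]<32)&(C[...,1]>110)&(W[...,2]>72)&(W[...,2]<100)&(d[...,0]<-90)&(d[...,0]>-125)&(abs(d[...,1])<38)
    P=W[br]
    if len(P)>15:print(n,"bar",len(P),P[:,0].mean(),P[:,1].min(),P[:,1].max(),"slope",np.polyfit(P[:,1],P[:,0],1)[0])
    cp=(r<110)&(w["color"].max(-1)<60)&(W[...,2]>95)&(W[...,2]<112)&(d[...,0]<-40)
    P=W[cp];
    if len(P)>15:print("cap",len(P),cv2.minEnclosingCircle(P[:,:2].astype(np.float32)),np.median(P,0))
save({"color":np.vstack([np.hstack(pc[:2]),np.hstack([pc[2],cv2.resize(w["color"][120:220,160:293],(400,300))])])},"pics/g.png")
E
```

```text
[565.21068582  94.68973778 148.16770386] [ 3.13956342 -0.0036114   0.00531997] [ 4.30361888 -4.76041291  0.1361818 ]
cap 44 ((501.3320617675781, 94.85486602783203), 14.420969009399414) [501.41927041  94.75509345 108.04763504]
side bar 41 462.51199563367857 60.022521402793814 134.8397967077061 slope -0.01468621859861501
cap 261 ((490.8183288574219, 95.97608947753906), 22.054092407226562) [489.18303833 101.68221141 107.18376425]
scene bar 49 461.9279554454069 60.65848461184248 130.99880878149452 slope -0.0019800702131988154
cap 97 ((488.9317932128906, 90.15420532226562), 22.44671058654785) [485.90292282  84.59007201 104.88150955]
```

View pics/g.png

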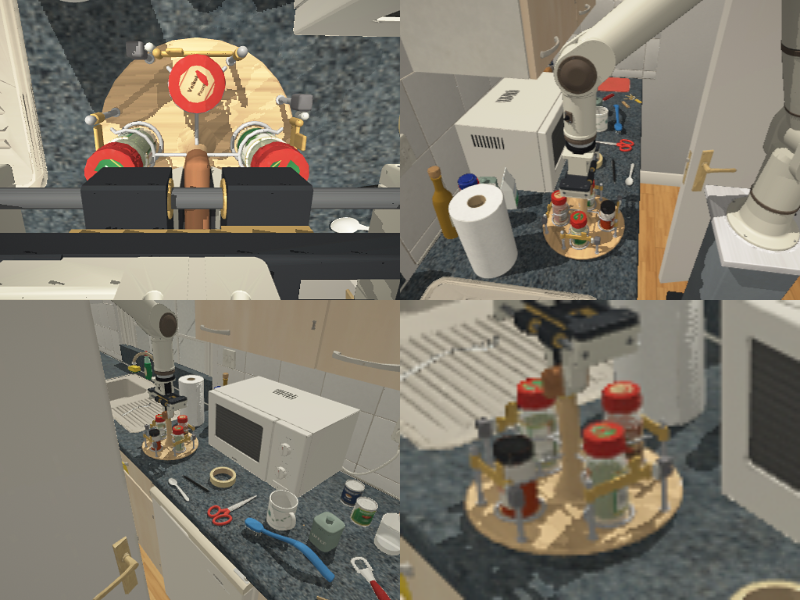

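The black-capped jar sits at the worktop-front side: scene crop (515,455), side (607,213). Its shut bar is within about 0.8° of square to world -x, the jars are all standing, and the handle is gripped at 30 N. Handing in.

```bash
python3 -c "
from station import ctrl
print(ctrl.hand_in())"
```

```text
the job is handed in; nothing more can be done
None
```

The keeper bar is shut behind its catch and the black-capped jar faces the front edge to within about 1°. The gripper is still holding the handle, all jars are standing, and the job was handed in after about 10 s of arm time.

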